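# Close the tube clamp and latch its swing bolt

## Task

Clamp the loose tube in the bench clamp, ready for deburring: swing the hinged cover over the tube, press it fully home, then stand the swing bolt up in the cover's slot, its collar fully down in the seat behind the lips so that it cannot swing out. Leave the tube lying where it is in the saddle, let go of everything, and leave the other things on the bench where they are.

Things in the scene. Friction and masses are not known exactly. Their poses are not given: they have to be found in the camera images.
- clamp: The tube clamp, a grey cast fixture fixed to the bench: foot plate 156 x 70 x 12 mm with a V saddle in the middle, two ears with the cover's hinge pin on its +x side and a small fork with the swing bolt on its -x side. Origin on the bench under the saddle's centre; x runs from the bolt side to the hinge side, y along the tube, z up.
- cover_hinge (a point): Middle of the cover's hinge pin, fixed on the clamp 48 mm to +x and 68 mm up from its origin; the pin runs along y. The cover, an arched strap 32 mm wide along y, is loose on the pin and may stand up to 6 mm off the middle along y, either way (not measured); pushed with about 3 N, e.g. squeezed between fingers, it slides along the pin and stays.
- cover (a joint): Cover angle, rad: 0 = fully home over the tube, on its stop; 1.57 = standing straight up over the hinge; 1.85 = fully open. The hinge is stiff (0.3 N m): the cover stays where it is left and must be pressed home. Its free end is a flat lug, 12 mm thick and 32 mm wide, from 80 to 125 mm from the pin; closed, its middle plane lies 4 mm above the pin's height.
- seat (a point): Point fixed on the clamp, 56 mm to -x and 78 mm up from its origin, where the middle of the collar's underside seats on the closed lug's top. The slot there is 14 mm wide, central in the lug, open at the lug's free end and ending 98 mm from the hinge pin. At the free end, on both sides of the slot, a lip 7 mm long stands 5 mm above the lug's top.
- bolt_pivot (a point): Middle of the swing bolt's pin, fixed on the clamp 56 mm to -x and 30 mm up from its origin; the pin runs along y. The bolt is loose on the pin and may stand up to 6 mm off the middle along y, either way (not measured); pushed with about 2 N, e.g. when its T-bar is squeezed by its ends, it slides along the pin and stays.
- bolt (a joint): Angle of the swing bolt, rad: 0 = upright, 1.57 = lying level towards the clamp's -x. Friction keeps it where it is left. Steel shank 9 mm thick; the collar, 22 mm across and 8 mm thick, begins 48 mm from the pin; the T-bar at the end, 75 mm from the pin, is 12 mm thick and 44 mm long, flat-ended, along y. It may turn between the fingers as the bolt swings.
- bolt_lift (a joint): How far the bolt is pulled out along its own axis against its spring, m: 0 = in, 0.014 = stop; it adds to the distances from the pin. The spring pulls in with 3 N at 0, 6.5 N at the stop. With the cover home and the bolt upright in the slot the collar seats behind the lips at 0; to pass over the lips on the way in it must be pulled out 8 mm or more.
- tube: The loose tube, 48 mm across and 180 mm long, lying in the V saddle along the clamp's y. Origin at its middle, on its axis, 65 mm above the bench; y along the tube.
- cast_boss: Bystander: small dark flanged casting, 50 x 50 x 30 mm, standing near an end of the tube. Origin at its underside.
- deburr: Bystander: deburring tool with a blue handle, 118 mm long, lying near the other end of the tube. Origin at its underside.
- calipers: Bystander: vernier calipers, 71 x 210 x 14 mm. Origin at its underside.
- oiler: Bystander: small green oil can with a spout, 123 mm high. Origin at its underside.
- tape: Bystander: roll of tape 96 mm across, 25 mm high, lying flat. Origin at its underside.
There are look-alikes about, which are no part of the job. There is more than one size of the tube; the job needs the larger.

How it is judged (in metres and radians):
On the way, in this order (a step that is already met when the one before it is completed fails the run):
1. the cover is closed over the tube and pressed fully home, with the bolt still out of the slot (value of joint cover below 0.04 rad and value of joint bolt above 0.3 rad), for 0.2 s.
2. the bolt stands in the slot with its collar down in the seat, the cover home (value of joint cover below 0.04 rad and value of joint bolt below 0.1 rad and value of joint bolt_lift below 0.003 m), for 0.2 s.
At the end, for the whole second after the job is handed in: The cover is home (within 0.04 rad), the bolt stands upright in the slot (within 0.10 rad) with its collar down in the seat (pulled out less than 3 mm), the tube lies in the saddle (height within 5 mm, moved less than 20 mm), and all is at rest (all of step 2 and z of tube in the frame of clamp between 0.06 and 0.07 m and distance of tube from where it was at the start of the episode below 0.02 m and linear speed of tube below 0.02 m/s and velocity of joint each of cover, bolt below 0.05 rad/s); the robot touches nothing.
It fails at once if the casting is moved by more than 30 mm (distance of cast_boss from where it was at the start of the episode above 0.03 m).
It fails at once if the deburring tool is moved by more than 30 mm (distance of deburr from where it was at the start of the episode above 0.03 m).
It fails at once if the calipers is moved by more than 30 mm (distance of calipers from where it was at the start of the episode above 0.03 m).
It fails at once if the oil can is moved by more than 30 mm (distance of oiler from where it was at the start of the episode above 0.03 m).
It fails at once if the tape roll is moved by more than 30 mm (distance of tape from where it was at the start of the episode above 0.03 m).
It also fails if it takes over 59 s, if anything falls off the work surface, if the arm or the gripper's body presses on something with over 40 N, if the wrist force passes 120 N, or if a joint passes its speed limit or range.

## Robot

A 6-joint arm with a two-finger parallel gripper is mounted at the origin on a cart in front of the work surface, level with it; the furniture and walls round the work are solid. World frame = base frame: x ahead of the robot, y to its left, z up, the work surface at z = 0. Lengths are in m, angles in degrees, forces in N, time in s.
With the tool pointing down it reaches from about 0.35 to 0.875 m from the base axis. Payload 4.2 kg.
Tool frame: the origin (TCP) lies on the centre line of the jaws, within the pads' length; the fingertips stand 11 mm ahead of it and the grasp point (between the pads) lies 8 mm behind it; z points along the fingers, y is the line along which they close (so a half turn about z gives the same grasp; the last joint's range is limited). The gripper opens to 87 mm and grips with 3 to 60 N. Pads are 19 mm wide; open, the fingers measure 117 mm over their backs; the gripper's body (75 mm by 190 mm) begins 51 mm behind the grasp point.
Start: joints at [86.436, 22.042, 0.453, 0, -68.411, -14.817], TCP at [0.197, 0.593, 0.234] pointing down, gripper open.
Joint ranges: [-179.83, 179.83], [-69.29, 118.12], [-61.27, 80.66], [-181.25, 117.63], [-171.15, -9.14], [-177.46, 177.46]. Speed limits (degrees/s): [159.86, 159.86, 180, 180, 180, 180].

## Interface

Orientations are given as a 3x3 rotation matrix whose columns are the frame's x, y, z axes.
In Python, from station import r gives the robot as it stands.
- The arm moves only by the tool servo_tool, never from a script. Its argument "commands" is a list that holds one entry, the list of rows, each a list of 7 numbers: the closure, from 0 (fully open) to 1 (shut), then the shift along the tool's x, y, z in mm, then the turn, a rotation vector about the tool's x, y, z in rad. In form: [[[claw, x, y, z, ax, ay, az], ...]]. A call has exactly 5 rows; each row is the pose to reach, as a shift and turn from the pose commanded when the call began, along the tool's axes at that moment; what a row does not reach only later rows make up. A row lasts 1/10 s, in which the tool goes at most 50 mm and 8.59 degrees, less where a joint would pass 70% of its speed; a pose out of reach is approached as far as the arm can. A call with a gripper value outside its range is refused whole. The fingers move at their own pace and stop on an object; the grip force is fixed at half the most. Time passes only in rows, so rows that repeat a pose let the fingers close, or fill a call up. It gives the time, the measured TCP pose, the force, the opening and the grip force at its end, in the units of the state.
- r.sense(): the state, without advancing time (a new reading comes with each control period).
- r.capture(name): name is "scene" or "top" or "wrist"; returns a dict with "pixels" (480x640x3 uint8, red, green, blue), "camera_matrix" (3x3 intrinsics, pixels), "R" (3x3) and "t" (3): a world point X has camera coordinates R X + t. Camera axes: x right, y down, z forward; pixel columns grow to the right and rows downward; lengths in m; the calibration is good to about 2 mm. A picture is of the moment at which its call begins. There is no depth.
- r.finish_job(): hands the job in; it is judged then, once.
The state is a dict: "time_s": time; "joints": joint angles; "joint_velocities": joint speeds; "effort": joint torques, N m; "tcp_pos": TCP position; "ee_rot": TCP orientation; "wrist_force": force on the tool from outside, world axes, zero at the start; "moment": the same for the moment, N m; "gripper_width": opening from 0.0 (shut) to 1.0 (fully open); "gripper_force": force on a finger pad.
Only numpy, scipy, OpenCV 4.12 (cv2) and the standard library are available. Lean on these libraries where they do the work, as an engineer would, in place of code of your own. Each camera call takes 0.05 s, during which the arm holds its last target. There are 200 camera calls.

## Working session

There is one attempt and no reset: what is moved stays moved. The work goes in short steps, Python scripts to look and compute and a tool call to move; the robot and the scene stay as the last step left them, time stands still between calls to the robot, and variables do not carry over. Pictures are saved under pics/ and viewed, at most 10 in all, crops included, and the job is handed in when it is done.

Besides the shell and the picture viewer there is one more tool, called after "Request:" in YAML: its name, and indented under it one key for each argument. servo_tool: Moves the arm, as the interface text tells. Its arguments: {"type":"object","properties":{"commands":{"type":"array","items":{"type":"array","items":{"type":"array","items":{"type":"number"}}}}},"required":["commands"]}

```bash
mkdir -p pics; ls
python3 - <<'E'
from station import r
import cv2,pickle
d={}
for n in("scene","top","wrist"):
    c=r.capture(n);d[n]=c
    cv2.imwrite(f"pics/{n}0.png",c["pixels"][:,:,::-1])
    print(n,c["camera_matrix"],c["R"],c["t"])
pickle.dump(d,open("d0.pkl","wb"))
s=r.sense();print(s)
E
```

```text
pics
scene [[474.75068821   0.         326.8431169 ]
 [  0.         474.75068821 235.84338845]
 [  0.           0.           1.        ]] [[ 0.86865207 -0.49508777  0.0182124 ]
 [-0.31015031 -0.57210263 -0.7592795 ]
 [ 0.38632936  0.65390113 -0.65050976]] [-0.38005918  0.29202488  0.76970658]
top [[442.56798214   0.         317.03301834]
 [  0.         442.56798214 241.12865802]
 [  0.           0.           1.        ]] [[ 0.01541205 -0.99917324 -0.03762066]
 [-0.99901867 -0.01382535 -0.04207807]
 [ 0.04152317  0.03823225 -0.99840579]] [0.11160467 0.49380223 0.9326891 ]
wrist [[408.44192716   0.         324.39169295]
 [  0.         408.44192716 241.40264902]
 [  0.           0.           1.        ]] [[-0.31461799 -0.94921666  0.00180403]
 [-0.91119355  0.30254667  0.27962803]
 [-0.26597338  0.08633219 -0.96010672]] [ 0.6244186  -0.03300947  0.39128853]
{'time_s': 0.15, 'joints': array([ 8.64370874e+01,  2.20810282e+01,  3.97104346e-01, -1.91849018e-02,
       -6.84103487e+01, -1.48158331e+01]), 'joint_velocities': array([ 0.11959586, -0.1853162 ,  0.21183773,  0.12840145,  0.05558157,
       -0.05996205]), 'effort': array([-9.54155803e-04, -3.91051304e+01,  1.87588406e+01,  4.22238708e+00,
        1.23680447e-02, -1.37094157e-04]), 'tcp_pos': array([0.19692226, 0.5927097 , 0.23270585]), 'ee_rot': array([[ 9.48954129e-01, -3.15413841e-01, -4.12995768e-04],
       [-3.15414088e-01, -9.48952749e-01, -1.62281781e-03],
       [ 1.19945730e-04,  1.67024435e-03, -9.99998598e-01]]), 'wrist_force': array([-0.23993324,  0.12683201, -0.68726623]), 'moment': array([ 0.00582337, -0.01852356,  0.0157038 ]), 'gripper_force': 0.0, 'gripper_width': 1.003917834459386}
```

View pics/scene0.png

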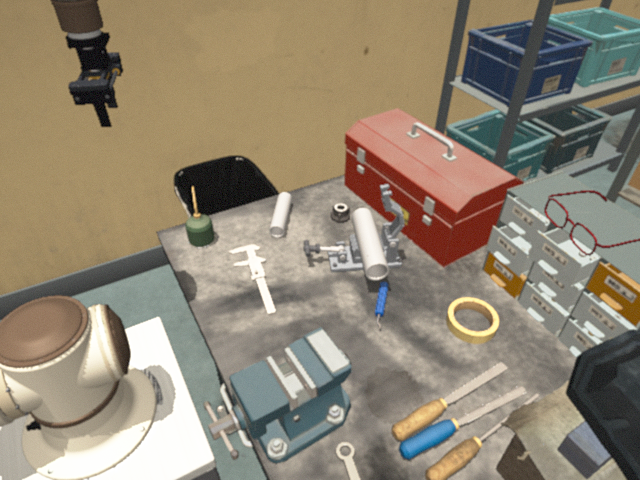

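View pics/top0.png

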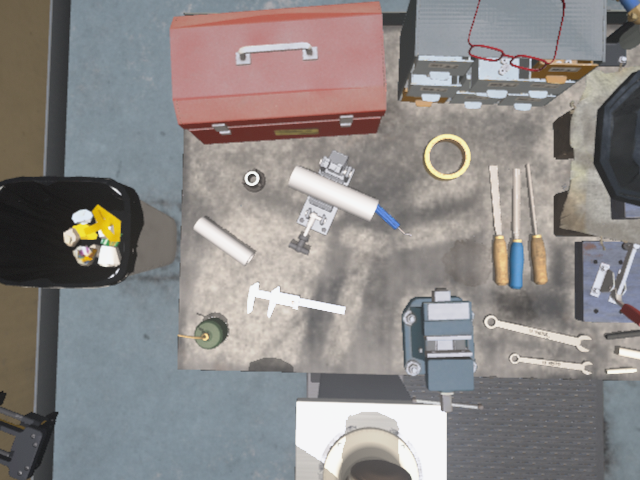

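Run:
```python
import cv2,numpy as np
a=cv2.imread("pics/top0.png")[140:265,270:420]
b=cv2.imread("pics/scene0.png")[175:300,295:415]
a=cv2.resize(a,None,fx=4,fy=4,interpolation=2);b=cv2.resize(b,None,fx=4,fy=4,interpolation=2)
cv2.imwrite("pics/crop0.png",cv2.resize(np.hstack([a[:, :400],b[:,:400]]),(800,500)))
```

```text
(no output)
```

View pics/crop0.png

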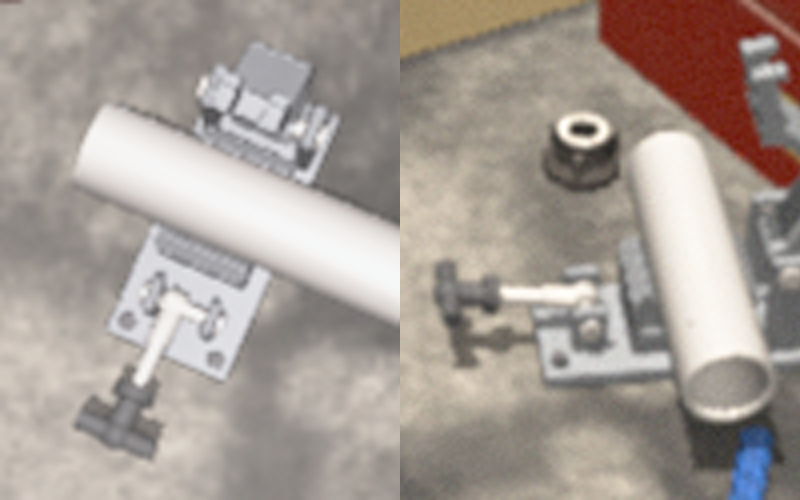

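```bash
cat > h.py <<'E'
import numpy as np,pickle,cv2
from scipy.optimize import least_squares
def w(c,uv,z):
    K,R,t=(np.array(c[k]) for k in("camera_matrix","R","t"))
    d=R.T@np.linalg.solve(K,[uv[0],uv[1],1]);o=-R.T@t
    return o+d*(z-o[2])/d[2]
def proj(c,X):
    p=np.array(c["R"])@np.asarray(X,float).T+np.array(c["t"])[:,None]
    p=np.array(c["camera_matrix"])@p;return (p[:2]/p[2]).T
def c2w(p,X):
    X=np.atleast_2d(X).astype(float);a=p[2];R=np.array([[np.cos(a),-np.sin(a),0],[np.sin(a),np.cos(a),0],[0,0,1]])
    return X@R.T+[p[0],p[1],0]
E
python3 - <<'E'
from h import *
d=pickle.load(open("d0.pkl","rb"));c=d["top"]
uv=[(296.75,222.5),(325.75,235),(355,169.5)]
P=[w(c,q,.012) for q in uv];print(P,np.linalg.norm(P[0]-P[1]),np.linalg.norm(P[1]-P[2]))
L=np.array([(-.078,.035,.012),(-.078,-.035,.012),(.078,-.035,.012)])
f=least_squares(lambda p:(proj(c,c2w(p,L))-uv).ravel(),[.55,0,-.4]);print(f.x,np.degrees(f.x[2]),f.fun)
p=f.x
print("tbar px",w(c,(270+117/4,140+425/4),.03),c2w(p,[-.131,0,.03]))
for z in(.065,):
  for q in [(293.5,178.5),(375,208)]: print(w(c,q,z))
for n in("scene","wrist"): print(n,proj(d[n],c2w(p,np.vstack([L,[0,0,.065]]))))
E
```

```text
[array([0.5315116 , 0.16297301, 0.012     ]), array([0.50549898, 0.10040337, 0.012     ]), array([0.64699138, 0.03973687, 0.012     ])] 0.06776146251286665 0.15394974204580048
[ 0.58983304  0.10167555 -0.39961684] -22.896358556242213 [-0.60025205 -0.04658102  0.2838634   0.53556735  0.31016022 -0.49682711]
tbar px [0.48011796 0.15531699 0.03      ] [[0.46915451 0.15264312 0.03      ]]
[0.61669677 0.16664592 0.065     ]
[0.5582978  0.00106065 0.065     ]
scene [[327.11067916 246.47316456]
 [330.96532996 268.08247031]
 [401.75265215 263.08575919]
 [365.47535862 236.57098174]]
wrist [[ 811.60719328 -509.54139291]
 [ 920.49706368 -496.06432971]
 [1067.44419318 -937.47166997]
 [1098.10526531 -936.89588053]]
```

Candidates (top image): larger tube in the saddle at (335,193) next to a small loose tube at (224,240), which is a look-alike. The clamp is at (325,195), and the bench vise at (440,340) is not the clamp. The crop shows the cover standing open by the hinge, crop (260,80), and the bolt lying level with its T-bar at crop (117,425). I choose this clamp and will take a closer look with the wrist camera.

Request:
servo_tool:
  commands:
    - [[0, 40, 27, -2, 0, 0, 0], [0, 80, 54, -4, 0, 0, 0], [0, 120, 81, -6, 0, 0, 0.02], [0, 160, 108, -8, 0, 0, 0.04], [0, 200, 136, -10, 0, 0, 0.0785]]

```text
time_s: 0.65
tcp_pos: [0.3447, 0.3993, 0.2434]
ee_rot: [[0.921, -0.389, -0.0], [-0.389, -0.921, -0.0], [-0.0, 0.0, -1.0]]
wrist_force: [1.0, -0.0, -0.8]
gripper_width: 1.002
gripper_force: 0.0
```

Request:
servo_tool:
  commands:
    - [[0, 40, 23, 0, 0, 0, 0], [0, 80, 46, 0, 0, 0, 0], [0, 120, 69, 0, 0, 0, 0], [0, 160, 92, 0, 0, 0, 0], [0, 200, 115, 0, 0, 0, 0]]

```text
time_s: 1.15
tcp_pos: [0.4842, 0.2155, 0.2435]
ee_rot: [[0.921, -0.389, -0.0], [-0.389, -0.921, 0.0], [-0.0, -0.0, -1.0]]
wrist_force: [1.2, 0.8, 0.8]
gripper_width: 0.996
gripper_force: 0.0
```

Request:
servo_tool:
  commands:
    - [[0, 40, 23, 0, 0, 0, 0], [0, 80, 46, 0, 0, 0, 0], [0, 111, 64, 0, 0, 0, 0], [0, 111, 64, 0, 0, 0, 0], [0, 111, 64, 0, 0, 0, 0]]

```text
time_s: 1.65
tcp_pos: [0.5609, 0.1143, 0.2429]
ee_rot: [[0.921, -0.391, -0.001], [-0.391, -0.921, -0.0], [-0.001, 0.001, -1.0]]
wrist_force: [0.8, 0.3, -0.6]
gripper_width: 0.999
gripper_force: 0.0
```

Run:
```python
from station import r
from h import *
c=r.capture("wrist");pickle.dump(c,open("w1.pkl","wb"))
cv2.imwrite("pics/w1.png",cv2.resize(c["pixels"],(800,600))[:,:,::-1])
p=[.5898,.1017,-.3996]
print(r.sense()["tcp_pos"]);print(proj(c,c2w(p,[[-.078,.035,.012],[-.078,-.035,.012],[.078,-.035,.012],[.078,.035,.012]]))*1.25)
```

```text
[0.56055433 0.11508578 0.24310684]
[[361.83268483 316.59482894]
 [450.86780621 316.50570896]
 [456.23847816 104.55401101]
 [356.29626638 104.6384347 ]]
```

View pics/w1.png

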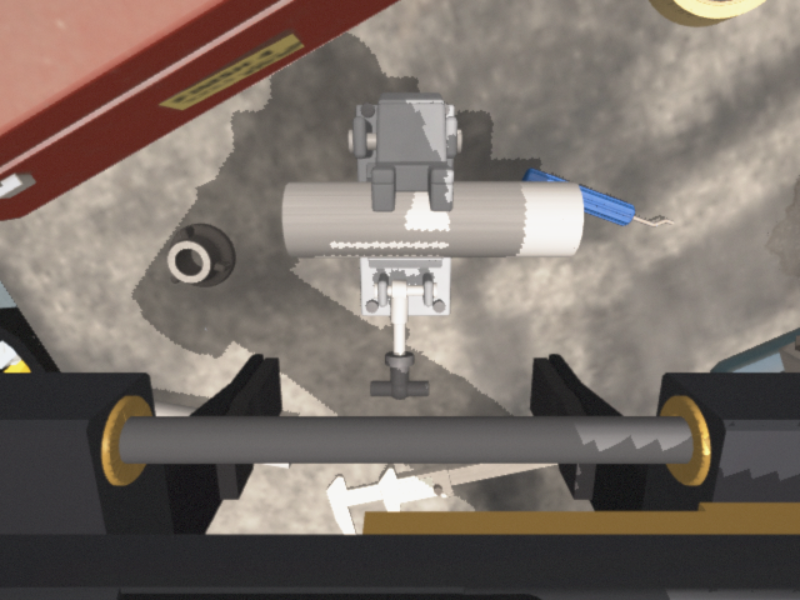

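```bash
python3 - <<'E'
from h import *
c=pickle.load(open("w1.pkl","rb"));d=pickle.load(open("d0.pkl","rb"))
p=[.5898,.1017,-.3996]
def cov(th,r,n,y): return [.048-r*np.cos(th)+n*np.sin(th), y, .068+r*np.sin(th)+n*np.cos(th)]
for th in(1.0,1.2,1.3,1.4,1.57,1.7,1.85):
    q=proj(c,c2w(p,[cov(th,.125,n,-.004) for n in(-.002,.010,.015)]+[cov(th,.08,.01,-.004),cov(th,.118,.015,-.004)]))*1.25
    s=proj(d["scene"],c2w(p,[cov(th,.125,.010,-.004)]))
    print(th,q.round()[:,1],q[0,0].round(),(s[0]-[295,175])*5/1.25,s)
E
python3 - <<'E'
import cv2,numpy as np
a=cv2.imread("pics/w1.png")[80:320,330:480]
b=cv2.imread("pics/scene0.png")[175:275,360:420]
cv2.imwrite("pics/crop1.png",np.hstack([cv2.resize(a,(375,600)),cv2.resize(b,(360,600))]))
E
```

```text
1.0 [306. 289. 281. 221. 269.] 416.0 [277.48740536  79.60430292] [[364.37185134 194.90107573]]
1.2 [264. 239. 228. 191. 220.] 417.0 [324.88993568  61.34159969] [[376.22248392 190.33539992]]
1.3 [238. 210. 198. 174. 191.] 417.0 [349.5855658   55.05753087] [[382.39639145 188.76438272]]
1.4 [208. 178. 164. 156. 161.] 417.0 [374.53391614  50.79276805] [[388.63347903 187.69819201]]
1.57 [152. 119. 104. 125. 106.] 418.0 [416.63616467  48.31146058] [[399.15904117 187.07786515]]
1.7 [107.  72.  58. 101.  64.] 418.0 [447.76428728  50.48643124] [[406.94107182 187.62160781]]
1.85 [54. 21.  7. 75. 18.] 418.0 [481.60838739  57.27120041] [[415.40209685 189.3178001 ]]
```

View pics/crop1.png

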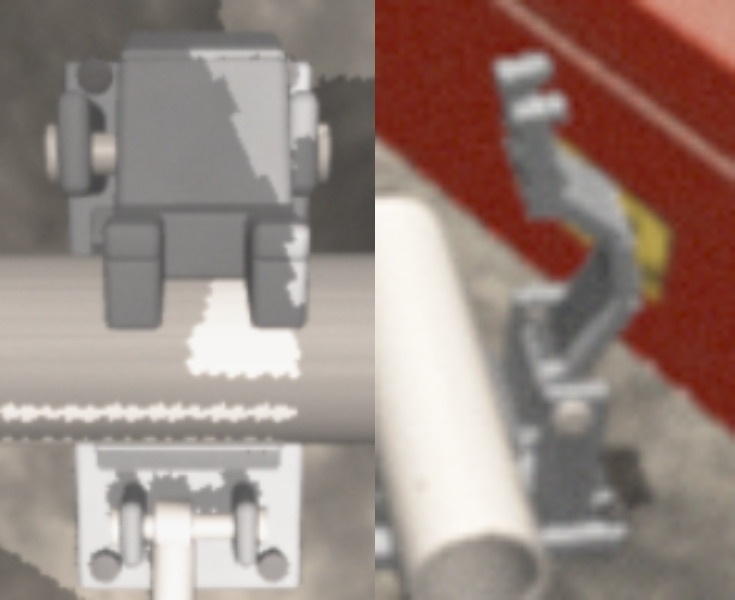

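Aligned wrist view: the plate corners land within 1 px of the prediction. The cover stands at about 1.39 rad with its lug tip near (412,205), and the bolt's T-bar is at (400,388), about 4 mm to +y. I'll grip the lug from above, which centres it, then swing it home.

Request:
servo_tool:
  commands:
    - [[0, 33, 1, 0, 0, 0.09, 0], [0, 66, 1, 0, 0, 0.18, 0], [0, 66, 1, 30, 0, 0.18, 0], [0, 66, 1, 60, 0, 0.18, 0], [0, 66, 1, 76, 0, 0.18, 0]]

```text
time_s: 2.2
tcp_pos: [0.6192, 0.0895, 0.1649]
ee_rot: [[0.908, -0.387, 0.161], [-0.381, -0.922, -0.07], [0.176, 0.002, -0.984]]
wrist_force: [-0.0, -0.2, -1.1]
gripper_width: 0.999
gripper_force: 0.0
```

Request:
servo_tool:
  commands:
    - [[0, 0, 0, 0, 0, 0, 0], [0.4, 0, 0, 0, 0, 0, 0], [0.7, 0, 0, 0, 0, 0, 0], [1, 0, 0, 0, 0, 0, 0], [1, 0, 0, 0, 0, 0, 0]]

```text
time_s: 2.7
tcp_pos: [0.6217, 0.0888, 0.1687]
ee_rot: [[0.906, -0.389, 0.167], [-0.383, -0.921, -0.069], [0.18, -0.001, -0.984]]
wrist_force: [-0.9, 0.1, 0.2]
gripper_width: 0.722
gripper_force: 0.0
```

Request:
servo_tool:
  commands:
    - [[1, 0, 0, 0, 0, 0, 0], [1, 0, 0, 0, 0, 0, 0], [1, 0, 0, 0, 0, 0, 0], [1, 0, 0, 0, 0, 0, 0], [1, 0, 0, 0, 0, 0, 0]]

```text
time_s: 3.2
tcp_pos: [0.6211, 0.0881, 0.1676]
ee_rot: [[0.906, -0.389, 0.164], [-0.383, -0.921, -0.07], [0.179, 0.001, -0.984]]
wrist_force: [0.3, -2.3, 0.6]
gripper_width: 0.365
gripper_force: 30.0
```

Run:
```python
from h import *
from station import r
p=[.5898,.1017,-.3996]
s=r.sense();a=p[2];Rc=np.array([[np.cos(a),-np.sin(a),0],[np.sin(a),np.cos(a),0],[0,0,1]])
T0=Rc.T@(s["tcp_pos"]-[p[0],p[1],0]);R0=Rc.T@s["ee_rot"]
print("clamp tcp",T0*1000,s["gripper_width"]*87,s["gripper_force"],s["wrist_force"]);print(R0.round(3))
c=r.capture("scene");cv2.imwrite("pics/s2.png",cv2.resize(c["pixels"][150:300,280:460],(720,600),interpolation=2)[:,:,::-1])
```

```text
clamp tcp [ 34.10756848  -0.40460926 167.55784979] 31.784241395359608 29.97636857209727 [ 0.262683   -2.29134656  0.64570001]
[[ 0.984 -0.     0.179]
 [ 0.    -1.    -0.001]
 [ 0.179  0.001 -0.984]]
```

View pics/s2.png

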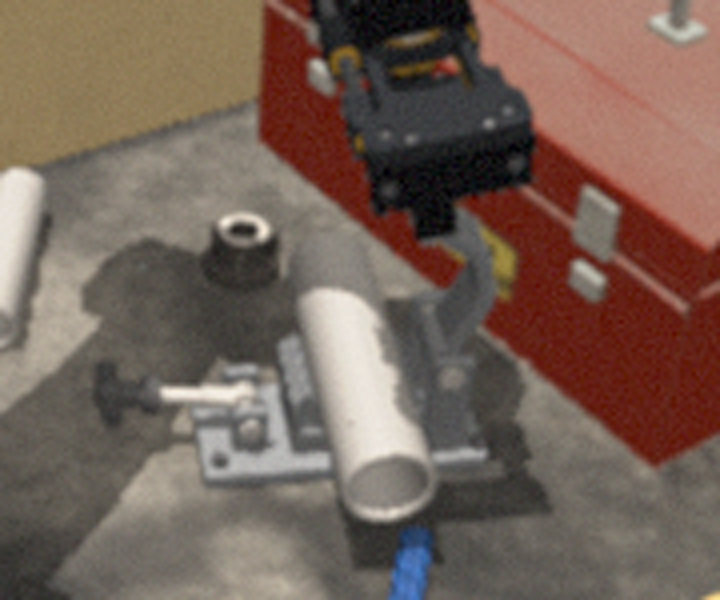

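The jaws stopped at 31.8 mm (lug is 32 mm), so the lug is gripped and centred.

```bash
cat >> h.py <<'E'
def plan(T0,R0,poses):
    """clamp-frame tcp (mm), tilt alpha list -> rows in tool axes from (T0,R0)"""
    from scipy.spatial.transform import Rotation as Ro
    for T,al in poses:
        R=np.array([[np.cos(al),0,np.sin(al)],[0,-1,0],[np.sin(al),0,-np.cos(al)]])
        print((R0.T@(np.array(T)-T0)).round(1),Ro.from_matrix(R0.T@R).as_rotvec().round(3))
def arc(h,rad,ang,al,y):
    z=np.array([np.sin(al),0,-np.cos(al)])
    return np.array([h[0]-rad*np.cos(ang),y,h[1]+rad*np.sin(ang)])+8*z
def nom(T,al): return np.array(T),np.array([[np.cos(al),0,np.sin(al)],[0,-1,0],[np.sin(al),0,-np.cos(al)]])
E
python3 - <<'E'
from h import *
A=np.linspace(1.429,.037,16);AL=np.minimum(.18+(1.429-A),.6)
for k in range(3):
    i=5*k
    T0,R0=nom(arc((48,68),108.5,A[i],AL[i],0),AL[i])
    plan(T0,R0,[(arc((48,68),108.5,A[j],AL[j],0),AL[j]) for j in range(i+1,i+6)]);print()
E
```

```text
[-9.3  0.   0. ] [0.    0.093 0.   ]
[-18.6   0.    1. ] [0.    0.186 0.   ]
[-27.8   0.    2.7] [0.    0.278 0.   ]
[-36.7   0.    5.3] [0.    0.371 0.   ]
[-45.7   0.    8.9] [0.   0.42 0.  ]

[-10.1   0.    0.5] [0. 0. 0.]
[-20.   0.   2.] [0. 0. 0.]
[-29.8   0.    4.4] [0. 0. 0.]
[-39.3   0.    7.6] [0. 0. 0.]
[-48.5   0.   11.8] [0. 0. 0.]

[-8.8  0.   5. ] [0. 0. 0.]
[-17.    0.   10.7] [0. 0. 0.]
[-24.7   0.   17.2] [0. 0. 0.]
[-31.7   0.   24.4] [0. 0. 0.]
[-38.1   0.   32.2] [0. 0. 0.]
```

Request:
servo_tool:
  commands:
    - [[1, -9.3, 0, 0, 0, 0.093, 0], [1, -18.6, 0, 1, 0, 0.186, 0], [1, -27.8, 0, 2.7, 0, 0.278, 0], [1, -36.7, 0, 5.3, 0, 0.371, 0], [1, -45.7, 0, 8.9, 0, 0.42, 0]]

```text
time_s: 3.75
tcp_pos: [0.6024, 0.0915, 0.163]
ee_rot: [[0.789, -0.401, 0.465], [-0.337, -0.916, -0.219], [0.514, 0.016, -0.858]]
wrist_force: [2.0, -0.2, -5.1]
gripper_width: 0.366
gripper_force: 30.0
```

Request:
servo_tool:
  commands:
    - [[1, -10.1, 0, 0.5, 0, 0, 0], [1, -20, 0, 2, 0, 0, 0], [1, -29.8, 0, 4.4, 0, 0, 0], [1, -39.3, 0, 7.6, 0, 0, 0], [1, -48.5, 0, 11.8, 0, 0, 0]]

```text
time_s: 4.25
tcp_pos: [0.576, 0.1065, 0.139]
ee_rot: [[0.779, -0.401, 0.482], [-0.336, -0.916, -0.218], [0.529, 0.008, -0.849]]
wrist_force: [-18.4, 3.5, 27.8]
gripper_width: 0.368
gripper_force: 30.0
```

Request:
servo_tool:
  commands:
    - [[1, -8.8, 0, 5, 0, 0, 0], [1, -17, 0, 10.7, 0, 0, 0], [1, -24.7, 0, 17.2, 0, 0, 0], [1, -31.7, 0, 24.4, 0, 0, 0], [1, -38.1, 0, 32.2, 0, 0, 0]]

```text
time_s: 4.75
tcp_pos: [0.5546, 0.1136, 0.0836]
ee_rot: [[0.791, -0.395, 0.467], [-0.333, -0.918, -0.213], [0.513, 0.013, -0.858]]
wrist_force: [-11.9, 7.9, 8.1]
gripper_width: 0.364
gripper_force: 30.0
```

Request:
servo_tool:
  commands:
    - [[1, 0, 0, 0, 0, 0, 0], [1, 0, 0, 0, 0, 0, 0], [1, 0, 0, 0, 0, 0, 0], [1, 0, 0, 0, 0, 0, 0], [1, 0, 0, 0, 0, 0, 0]]

```text
time_s: 5.25
tcp_pos: [0.5539, 0.1127, 0.0821]
ee_rot: [[0.792, -0.397, 0.463], [-0.334, -0.918, -0.215], [0.51, 0.015, -0.86]]
wrist_force: [-10.5, 6.7, 5.3]
gripper_width: 0.364
gripper_force: 30.0
```

```bash
cat >> h.py <<'E'
P=[.5898,.1017,-.3996]
def st(s):
    a=P[2];Rc=np.array([[np.cos(a),-np.sin(a),0],[np.sin(a),np.cos(a),0],[0,0,1]])
    T=1000*Rc.T@(s["tcp_pos"]-[P[0],P[1],0]);R=Rc.T@s["ee_rot"]
    print("T",T.round(1),"grasp",(T-8*R[:,2]).round(1),"alpha",np.arctan2(R[0,2],-R[2,2]).round(3),"F",(Rc.T@s["wrist_force"]).round(1),"w",(s["gripper_width"]*87).round(1),s["time_s"],"j",np.round(s["joints"],1));print(R.round(3))
    return T,R
E
python3 - <<'E'
from h import *
from station import r
st(r.sense())
c=r.capture("scene");cv2.imwrite("pics/s3.png",cv2.resize(c["pixels"][150:300,280:460],(720,600),interpolation=2)[:,:,::-1])
E
```

```text
Traceback (most recent call last):
  File "h.py", line 27, in st
    print("T",T.round(1),"grasp",(T-8*R[:,2]).round(1),"alpha",np.arctan2(R[0,2],-R[2,2]).round(3),"F",(Rc.T@s["wrist_force"]).round(1),"w",(s["gripper_width"]*87).round(1),s["time_s"],"j",np.round(s["joints"],1));print(R.round(3))
                                                                                                                                            ^^^^^^^^^^^^^^^^^^^^^^^^^^^^^
AttributeError: 'float' object has no attribute 'round'
```

```bash
sed -i 's/(s\["gripper_width"\]\*87).round(1)/round(s["gripper_width"]*87,1)/' h.py
python3 - <<'E'
from h import *
from station import r
st(r.sense())
c=r.capture("scene");cv2.imwrite("pics/s3.png",cv2.resize(c["pixels"][150:300,280:460],(720,600),interpolation=2)[:,:,::-1])
E
```

```text
T [-37.3  -3.9  82.1] grasp [-41.4  -3.7  89. ] alpha 0.536 F [-12.3   2.1   5.3] w 31.7 5.25 j [ 16.2  18.8 -54.2 109.2 -20.8 -55.6]
[[ 0.86  -0.009  0.51 ]
 [ 0.    -1.    -0.017]
 [ 0.51   0.015 -0.86 ]]
```

View pics/s3.png

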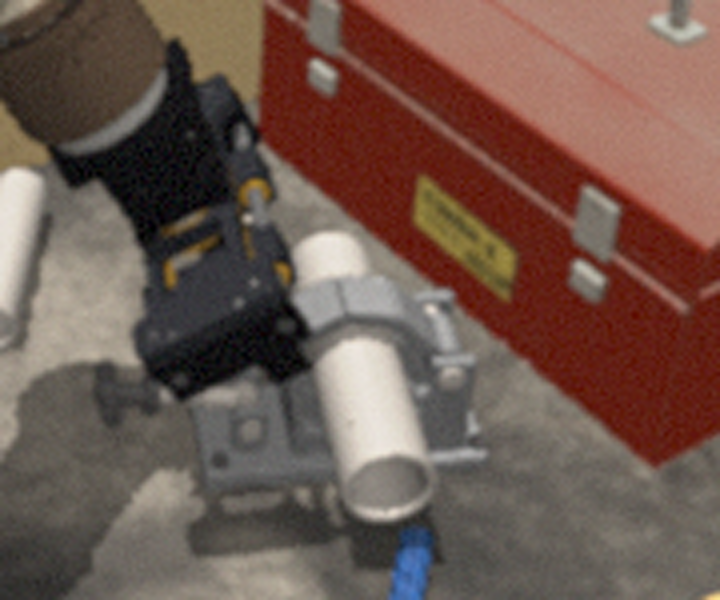

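The cover is over the tube but not home, at about 0.2 rad. The arm was near a wrist limit at this tilt and slipped about 4 mm sideways. I'll let go, straighten up, and press it home and re-centre it with the tool vertical.

Request:
servo_tool:
  commands:
    - [[0, 0, 0, 0, 0, 0, 0], [0, 0, 0, 0, 0, 0, 0], [0, 0, 0, 0, 0, 0, 0], [0, 0, 0, -15, 0, 0, 0], [0, 0, 0, -40, 0, 0, 0]]

```text
time_s: 5.8
tcp_pos: [0.5391, 0.1162, 0.1175]
ee_rot: [[0.786, -0.408, 0.465], [-0.341, -0.913, -0.225], [0.516, 0.019, -0.856]]
wrist_force: [1.2, -0.1, 0.7]
gripper_width: 0.736
gripper_force: 0.0
```

Request:
servo_tool:
  commands:
    - [[0, 0, 0, -30, 0, 0, 0], [0, 0, 0, -50, 0, -0.13, 0], [0, 0, 0, -60, 0, -0.26, 0], [0, 0, 0, -60, 0, -0.4, 0], [0, 0, 0, -60, 0, -0.53, 0]]

```text
time_s: 6.3
tcp_pos: [0.5169, 0.1238, 0.1714]
ee_rot: [[0.865, -0.426, 0.265], [-0.396, -0.904, -0.161], [0.308, 0.034, -0.951]]
wrist_force: [1.2, -1.4, -0.1]
gripper_width: 0.996
gripper_force: 0.0
```

Run:
```python
from h import *
from station import r
st(r.sense())
```

```text
T [-75.8  -8.  171.4] grasp [-78.2  -7.7 179. ] alpha 0.312 F [ 1.6 -0.8 -0.1] w 86.7 6.3 j [ 38.9  11.3 -36.4  27.4 -39.3   5.3]
[[ 0.951 -0.041  0.306]
 [-0.028 -0.999 -0.045]
 [ 0.308  0.034 -0.951]]
```

Request:
servo_tool:
  commands:
    - [[0, 0, 0, 0, 0, 0, 0], [0, 0, 0, 0, 0, 0, 0], [0, 0, 0, 0, 0, 0, 0], [1, 0, 0, 0, 0, 0, 0], [1, 0, 0, 0, 0, 0, 0]]

```text
time_s: 6.8
tcp_pos: [0.5177, 0.1222, 0.1706]
ee_rot: [[0.864, -0.427, 0.267], [-0.396, -0.903, -0.165], [0.312, 0.037, -0.949]]
wrist_force: [0.7, -0.3, -0.4]
gripper_width: 0.897
gripper_force: 0.0
```

Run:
```python
from h import *
from station import r
T,R=st(r.sense())
plan(T,R,[((-66,-0.4,150),0)])
```

```text
T [-74.5  -9.1 170.6] grasp [-76.9  -8.8 178.2] alpha 0.316 F [ 0.8 -0.  -0.4] w 78.0 6.8 j [ 38.7  11.4 -36.7  28.  -39.1   4.8]
[[ 0.95  -0.042  0.311]
 [-0.028 -0.998 -0.048]
 [ 0.312  0.037 -0.949]]
[ 1.3 -9.8 21.8] [ 0.043 -0.317 -0.036]
```

Request:
servo_tool:
  commands:
    - [[1, 0, -2, 4, 0.01, -0.08, -0.01], [1, 1, -4, 8, 0.02, -0.16, -0.02], [1, 1, -7, 12, 0.03, -0.24, -0.03], [1, 1, -10, 17, 0.043, -0.317, -0.036], [1, 1, -10, 22, 0.043, -0.317, -0.036]]

```text
time_s: 7.3
tcp_pos: [0.5314, 0.1278, 0.1502]
ee_rot: [[0.92, -0.391, 0.002], [-0.391, -0.92, 0.002], [0.001, -0.003, -1.0]]
wrist_force: [0.5, 0.2, -0.1]
gripper_width: 0.449
gripper_force: 0.0
```

Run:
```python
from h import *
from station import r
T,R=st(r.sense())
plan(T,R,[((-58,-0.4,115),0)])
c=r.capture("scene");cv2.imwrite("pics/s4.png",cv2.resize(c["pixels"][150:300,280:460],(720,600),interpolation=2)[:,:,::-1])
```

```text
T [-63.9   1.3 150.2] grasp [-63.9   1.3 158.2] alpha 0.001 F [ 0.4  0.4 -0.1] w 39.0 7.3 j [ 30.5  18.8 -17.5  -0.1 -53.6  36.5]
[[ 1.    -0.003  0.001]
 [-0.003 -1.     0.003]
 [ 0.001 -0.003 -1.   ]]
[ 5.9  1.8 35.2] [-0.003 -0.001 -0.003]
```

View pics/s4.png

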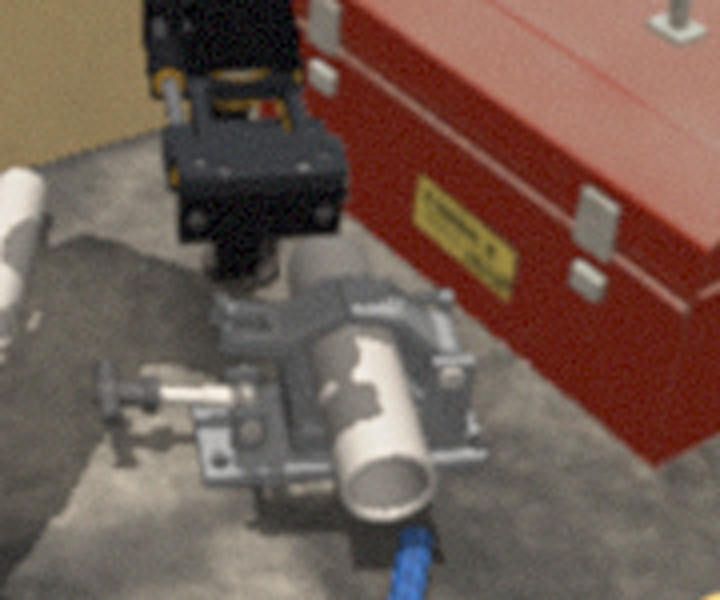

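Request:
servo_tool:
  commands:
    - [[1, 6, 2, 10, -0.003, 0, -0.003], [1, 6, 2, 20, -0.003, 0, -0.003], [1, 6, 2, 30, -0.003, 0, -0.003], [1, 6, 2, 30, -0.003, 0, -0.003], [1, 6, 2, 30, -0.003, 0, -0.003]]

```text
time_s: 7.85
tcp_pos: [0.5335, 0.124, 0.1199]
ee_rot: [[0.923, -0.385, -0.001], [-0.385, -0.923, -0.002], [-0.001, 0.003, -1.0]]
wrist_force: [0.3, -0.2, 0.6]
gripper_width: 0.018
gripper_force: 0.0
```

Request:
servo_tool:
  commands:
    - [[1, 0, 0, 6, 0, 0, 0], [1, 0, 0, 12, 0, 0, 0], [1, 0, 0, 18, 0, 0, 0], [1, 0, 0, 24, 0, 0, 0], [1, 0, 0, 29, 0, 0, 0]]

```text
time_s: 8.35
tcp_pos: [0.5336, 0.124, 0.0908]
ee_rot: [[0.923, -0.386, -0.001], [-0.386, -0.923, -0.002], [-0.001, 0.002, -1.0]]
wrist_force: [-3.0, 0.5, 10.6]
gripper_width: 0.008
gripper_force: 6.6
```

Request:
servo_tool:
  commands:
    - [[1, 0, 0, 1, 0, 0, 0], [1, 0, 0, 2, 0, 0, 0], [1, 0, 0, 3, 0, 0, 0], [1, 0, 0, 4, 0, 0, 0], [1, 0, 0, 4, 0, 0, 0]]

```text
time_s: 8.85
tcp_pos: [0.5341, 0.1241, 0.0899]
ee_rot: [[0.923, -0.385, 0.0], [-0.385, -0.923, -0.002], [0.001, 0.001, -1.0]]
wrist_force: [-7.3, 0.6, 17.1]
gripper_width: 0.007
gripper_force: 9.8
```

Request:
servo_tool:
  commands:
    - [[1, 0, 0, -15, 0, 0, 0.004], [0, 0, 0, -30, 0, 0, 0.004], [0, 0, 0, -35, 0, 0, 0.004], [0, 0, 0, -35, 0, 0, 0.004], [0, 0, 0, -35, 0, 0, 0.004]]

```text
time_s: 9.35
tcp_pos: [0.5334, 0.1237, 0.1213]
ee_rot: [[0.921, -0.39, -0.002], [-0.39, -0.921, -0.002], [-0.001, 0.002, -1.0]]
wrist_force: [0.2, 0.5, -0.4]
gripper_width: 0.28
gripper_force: 0.0
```

Request:
servo_tool:
  commands:
    - [[0, 0, 0, 0, 0, 0, 0], [0, 0, 0, 0, 0, 0, 0], [0, 0, 0, 0, 0, 0, 0], [0, 0, 0, 0, 0, 0, 0], [0, 0, 0, 0, 0, 0, 0]]

```text
time_s: 9.85
tcp_pos: [0.5338, 0.124, 0.122]
ee_rot: [[0.921, -0.39, -0.001], [-0.39, -0.921, -0.001], [-0.0, 0.002, -1.0]]
wrist_force: [-0.1, 0.8, -0.2]
gripper_width: 0.74
gripper_force: 0.0
```

Run:
```python
from h import *
from station import r
T,R=st(r.sense())
plan(T,R,[((-56,-0.4,68),0)])
```

```text
T [-60.3  -1.2 122. ] grasp [-60.2  -1.2 130. ] alpha -0.0 F [-0.4  0.7 -0.2] w 64.3 9.85 j [ 30.1  20.9 -19.1   0.1 -50.1  37. ]
[[ 1.    -0.001 -0.   ]
 [-0.001 -1.    -0.002]
 [-0.     0.002 -1.   ]]
[ 4.3 -0.9 54. ] [ 0.002  0.    -0.001]
```

Request:
servo_tool:
  commands:
    - [[0, 4, -1, 15, 0, 0, 0], [0.2, 4, -1, 35, 0, 0, 0], [0.3, 4, -1, 54, 0, 0, 0], [0.6, 4, -1, 54, 0, 0, 0], [1, 4, -1, 54, 0, 0, 0]]

```text
time_s: 10.35
tcp_pos: [0.5381, 0.1233, 0.0684]
ee_rot: [[0.921, -0.389, -0.001], [-0.389, -0.921, -0.002], [-0.0, 0.002, -1.0]]
wrist_force: [-0.2, -0.6, -0.7]
gripper_width: 0.643
gripper_force: 0.0
```

Request:
servo_tool:
  commands:
    - [[1, 0, 0, 0, 0, 0, 0], [1, 0, 0, 0, 0, 0, 0], [1, 0, 0, 0, 0, 0, 0], [1, 0, 0, 0, 0, 0, 0], [1, 0, 0, 0, 0, 0, 0]]

```text
time_s: 10.85
tcp_pos: [0.5381, 0.1231, 0.0687]
ee_rot: [[0.921, -0.39, -0.0], [-0.39, -0.921, -0.001], [0.0, 0.001, -1.0]]
wrist_force: [-0.3, -2.2, 2.5]
gripper_width: 0.368
gripper_force: 30.0
```

Run:
```python
from h import *
from station import r
T,R=st(r.sense())
```

```text
T [-56.   -0.4  68.7] grasp [-56.   -0.4  76.7] alpha 0.0 F [ 0.6 -2.2  2.5] w 32.0 10.85 j [ 29.7  25.1 -21.7   0.1 -43.2  37.3]
[[ 1.    -0.001  0.   ]
 [-0.001 -1.    -0.001]
 [ 0.     0.001 -1.   ]]
```

Run:
```python
from h import *
d=pickle.load(open("d0.pkl","rb"));c=pickle.load(open("w1.pkl","rb"))
def B(f,y,r=.075): return c2w(P,[-.056-r*np.sin(f),y,.03+r*np.cos(f)])
for f in(1.05,1.2,1.3,1.4,1.5,1.57):
    print(f,(proj(c,B(f,.004))*1.25).round(1),"top",proj(d["top"],B(f,.004)).round(1),"scene crop",((proj(d["scene"],B(f,.004))-[295,175])*4).round(0))
print("obs wrist (400,388); top",(270+117/4,140+425/4))
```

```text
1.05 [[400.9 398.8]] top [[299.2 245.8]] scene crop [[ 57. 252.]]
1.2 [[401.  398.4]] top [[298.6 248.2]] scene crop [[ 48. 267.]]
1.3 [[401.1 396.8]] top [[298.4 249.3]] scene crop [[ 44. 278.]]
1.4 [[401.2 394.4]] top [[298.4 250.1]] scene crop [[ 41. 288.]]
1.5 [[401.3 391. ]] top [[298.5 250.6]] scene crop [[ 39. 298.]]
1.57 [[401.3 388.2]] top [[298.7 250.7]] scene crop [[ 39. 305.]]
obs wrist (400,388); top (299.25, 246.25)
```

Request:
servo_tool:
  commands:
    - [[0, 0, 0, 0, 0, 0, 0], [0, 0, 0, 0, 0, 0, 0], [0, 0, 0, -20, 0, 0, 0], [0, 0, 0, -45, 0, 0, 0], [0, 0, 0, -70, 0, 0, 0]]

```text
time_s: 11.35
tcp_pos: [0.5378, 0.1237, 0.1385]
ee_rot: [[0.921, -0.39, -0.002], [-0.39, -0.921, -0.001], [-0.001, 0.002, -1.0]]
wrist_force: [0.3, -0.1, 0.2]
gripper_width: 0.732
gripper_force: 0.0
```

Run:
```python
from h import *
d=pickle.load(open("d0.pkl","rb"));c=pickle.load(open("w1.pkl","rb"))
def B(f,y,r): return c2w(P,[-.056-r*np.sin(f),y,.03+r*np.cos(f)])
out=[]
for cam in(d["top"],d["scene"],c):
    q0=proj(cam,B(1.4,.004,.055))[0];k=7 if cam is not c else 5
    h=300/k;w_=130/k;x0,y0=int(q0[0]-w_),int(q0[1]-h)
    im=np.ascontiguousarray(cam["pixels"][y0:y0+int(2*h),x0:x0+int(2*w_),::-1])
    im=cv2.resize(im,None,fx=k,fy=k,interpolation=cv2.INTER_CUBIC)
    for f,col in((1.2,(0,0,255)),(1.57,(0,255,0))):
        for r_ in(0,.075):
            u=(proj(cam,B(f,.004,r_))[0]-[x0,y0]+.5)*k;cv2.drawMarker(im,tuple(int(v) for v in u),col,0,14,1)
    L=[(-.078,.035,.012),(-.078,-.035,.012)]
    for q in proj(cam,c2w(P,L)): 
        u=(q-[x0,y0]+.5)*k;cv2.drawMarker(im,tuple(int(v) for v in u),(255,0,0),0,14,1)
    im=im[:595,:260];out.append(np.pad(im,((0,600-im.shape[0]),(0,262-im.shape[1]),(0,0))))
cv2.imwrite("pics/bolt.png",np.hstack(out))
```

```text
(no output)
```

View pics/bolt.png

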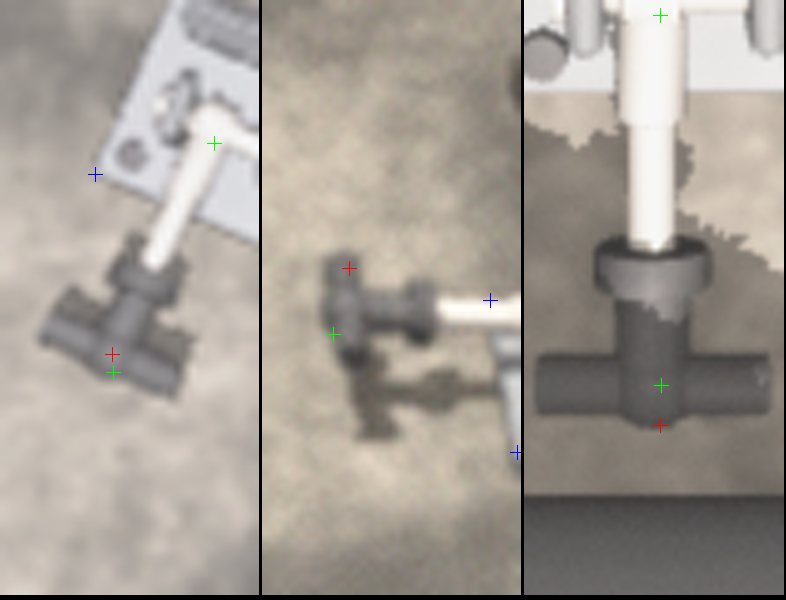

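The T-bar (wrist crop (655,385)) lies nearly level, φ about 1.5, and about 5 mm to +y. The cover is closed. I'll go to the T-bar next.

Request:
servo_tool:
  commands:
    - [[0, -37, 0, 0, 0, 0, 0], [0, -73, 0, 20, 0, 0, 0], [0, -73, 0, 50, 0, 0, 0], [0, -73, 0, 80, 0, 0, 0], [0, -73, 0, 109, 0, 0, 0]]

```text
time_s: 11.85
tcp_pos: [0.4706, 0.1525, 0.0285]
ee_rot: [[0.921, -0.389, 0.0], [-0.389, -0.921, 0.0], [0.0, -0.0, -1.0]]
wrist_force: [0.3, -0.6, 0.1]
gripper_width: 0.995
gripper_force: 0.0
```

Request:
servo_tool:
  commands:
    - [[0, 0, 0, 0, 0, 0, 0], [0.3, 0, 0, 0, 0, 0, 0], [1, 0, 0, 0, 0, 0, 0], [1, 0, 0, 0, 0, 0, 0], [1, 0, 0, 0, 0, 0, 0]]

```text
time_s: 12.35
tcp_pos: [0.4713, 0.1521, 0.0304]
ee_rot: [[0.921, -0.39, 0.001], [-0.39, -0.921, 0.0], [0.001, -0.001, -1.0]]
wrist_force: [0.5, -0.8, -0.3]
gripper_width: 0.726
gripper_force: 0.0
```

Request:
servo_tool:
  commands:
    - [[1, 0, 0, 0, 0, 0, 0], [1, 0, 0, 0, 0, 0, 0], [1, 0, 0, 0, 0, 0, 0], [1, 0, 0, 0, 0, 0, 0], [1, 0, 0, 0, 0, 0, 0]]

```text
time_s: 12.85
tcp_pos: [0.471, 0.1521, 0.0294]
ee_rot: [[0.921, -0.389, 0.0], [-0.389, -0.921, -0.001], [0.0, 0.001, -1.0]]
wrist_force: [-0.1, 1.8, 2.0]
gripper_width: 0.498
gripper_force: 30.0
```

Run:
```python
from h import *
from station import r
T,R=st(r.sense())
```

```text
T [-129.     0.2   29.4] grasp [-129.     0.2   37.4] alpha 0.0 F [-0.8  1.7  2. ] w 43.3 12.85 j [ 36.8  24.4 -31.7   0.1 -33.9  30.3]
[[ 1.    -0.     0.   ]
 [-0.    -1.    -0.001]
 [ 0.     0.001 -1.   ]]
```

Request:
servo_tool:
  commands:
    - [[1, -3, 0.6, 0, 0, 0, 0], [1, -6, 0.6, 0, 0, 0, 0], [1, -9, 0.6, 0, 0, 0, 0], [1, -11, 0.6, 0, 0, 0, 0], [1, -11, 0.6, 0, 0, 0, 0]]

```text
time_s: 13.35
tcp_pos: [0.4612, 0.156, 0.0297]
ee_rot: [[0.921, -0.389, 0.002], [-0.389, -0.921, -0.0], [0.002, -0.0, -1.0]]
wrist_force: [4.6, -0.9, 0.5]
gripper_width: 0.499
gripper_force: 30.0
```

Request:
servo_tool:
  commands:
    - [[1, -1, 0, 0, 0, 0, 0], [1, -2, 0, 0, 0, 0, 0], [1, -3, 0, 0, 0, 0, 0], [1, -4, 0, 0, 0, 0, 0], [1, -4, 0, 0, 0, 0, 0]]

```text
time_s: 13.85
tcp_pos: [0.4579, 0.1575, 0.0297]
ee_rot: [[0.921, -0.389, 0.002], [-0.389, -0.921, -0.0], [0.002, -0.001, -1.0]]
wrist_force: [6.9, -2.1, 0.4]
gripper_width: 0.496
gripper_force: 30.0
```

Run:
```python
from h import *
from station import r
T,R=st(r.sense())
```

```text
T [-1.432e+02  1.000e-01  2.970e+01] grasp [-143.2    0.    37.7] alpha 0.002 F [7.2 0.8 0.4] w 43.2 13.85 j [ 38.3  23.6 -33.3   0.2 -33.   28.7]
[[ 1.    -0.     0.002]
 [-0.    -1.     0.001]
 [ 0.002 -0.001 -1.   ]]
```

The bolt is at its stop: 14 mm of travel and 7 N. Next I swing it up along the arc.

Run:
```python
from h import *
off=np.array([1.6,0,1.4])
A=np.linspace(.07,.85,11)
f=lambda a:arc((-56,30),87,a,0,0)+off
T0,R0=nom([-143.2,0,29.7],0)
plan(T0,R0,[(f(a),0) for a in A[1:6]]);print()
T0,R0=nom(f(A[5]),0);plan(T0,R0,[(f(a),0) for a in A[6:]])
```

```text
[ 2.8  0.  -6.5] [0. 0. 0.]
[  4.    0.  -13.2] [0. 0. 0.]
[  5.8   0.  -19.7] [0. 0. 0.]
[  8.1   0.  -26.1] [0. 0. 0.]
[ 10.8   0.  -32.3] [0. 0. 0.]

[ 3.2  0.  -6. ] [0. 0. 0.]
[  6.9   0.  -11.6] [0. 0. 0.]
[ 11.1   0.  -17. ] [0. 0. 0.]
[ 15.6   0.  -22.1] [0. 0. 0.]
[ 20.5   0.  -26.7] [0. 0. 0.]
```

Request:
servo_tool:
  commands:
    - [[1, 2.5, 0.3, -6.5, 0, 0, 0], [1, 4, 0.4, -13.2, 0, 0, 0], [1, 5.8, 0.4, -19.7, 0, 0, 0], [1, 8.1, 0.4, -26.1, 0, 0, 0], [1, 10.8, 0.4, -32.3, 0, 0, 0]]

```text
time_s: 14.35
tcp_pos: [0.4656, 0.1519, 0.0609]
ee_rot: [[0.921, -0.39, -0.003], [-0.39, -0.921, -0.002], [-0.002, 0.003, -1.0]]
wrist_force: [4.7, -0.1, -6.7]
gripper_width: 0.492
gripper_force: 30.0
```

Request:
servo_tool:
  commands:
    - [[1, 3.2, 0, -6, 0, 0, 0], [1, 6.9, 0, -11.6, 0, 0, 0], [1, 11.1, 0, -17, 0, 0, 0], [1, 15.6, 0, -22.1, 0, 0, 0], [1, 20.5, 0, -26.7, 0, 0, 0]]

```text
time_s: 14.85
tcp_pos: [0.4848, 0.1441, 0.0881]
ee_rot: [[0.921, -0.39, -0.003], [-0.39, -0.921, -0.002], [-0.002, 0.003, -1.0]]
wrist_force: [1.8, -0.0, -6.1]
gripper_width: 0.503
gripper_force: 30.0
```

Request:
servo_tool:
  commands:
    - [[1, 0, 0, 0, 0, 0, 0], [1, 0, 0, 0, 0, 0, 0], [1, 0, 0, 0, 0, 0, 0], [1, 0, 0, 0, 0, 0, 0], [1, 0, 0, 0, 0, 0, 0]]

```text
time_s: 15.35
tcp_pos: [0.4851, 0.1442, 0.0882]
ee_rot: [[0.921, -0.39, -0.001], [-0.39, -0.921, -0.002], [-0.001, 0.002, -1.0]]
wrist_force: [3.3, -3.6, -5.1]
gripper_width: 0.498
gripper_force: 30.0
```

Run:
```python
from h import *
from station import r
T,R=st(r.sense())
c=r.capture("scene");cv2.imwrite("pics/s5.png",cv2.resize(c["pixels"][175:275,300:420],(720,600),interpolation=2)[:,:,::-1])
```

```text
T [-113.    -1.6   88.2] grasp [-113.    -1.6   96.2] alpha -0.001 F [ 4.5 -2.  -5.1] w 43.3 15.35 j [ 35.   19.9 -27.    0.1 -43.2  32. ]
[[ 1.    -0.001 -0.001]
 [-0.001 -1.    -0.002]
 [-0.001  0.002 -1.   ]]
```

Run:
```python
from h import *
off=np.array([1.6,0,1.4])
A=np.linspace(.85,1.55,11);Rr=np.linspace(87,88.3,11).clip(0,88)
f=lambda i:arc((-56,30),Rr[i],A[i],0,0)+off
for k in(0,5):
    T0,R0=nom(f(k),0);plan(T0,R0,[(f(i),0) for i in range(k+1,k+6)]);print(f(k+5))
```

```text
[ 4.6  0.  -4. ] [0. 0. 0.]
[ 9.5  0.  -7.6] [0. 0. 0.]
[ 14.7   0.  -10.9] [0. 0. 0.]
[ 20.1   0.  -13.8] [0. 0. 0.]
[ 25.7   0.  -16.3] [0. 0. 0.]
[-86.16065718   0.         105.09322589]
[ 5.8  0.  -2.1] [0. 0. 0.]
[11.7  0.  -3.9] [0. 0. 0.]
[17.7  0.  -5.2] [0. 0. 0.]
[23.8  0.  -5.9] [0. 0. 0.]
[29.9  0.  -6.3] [0. 0. 0.]
[-56.22994485   0.         111.38097125]
```

View pics/s5.png

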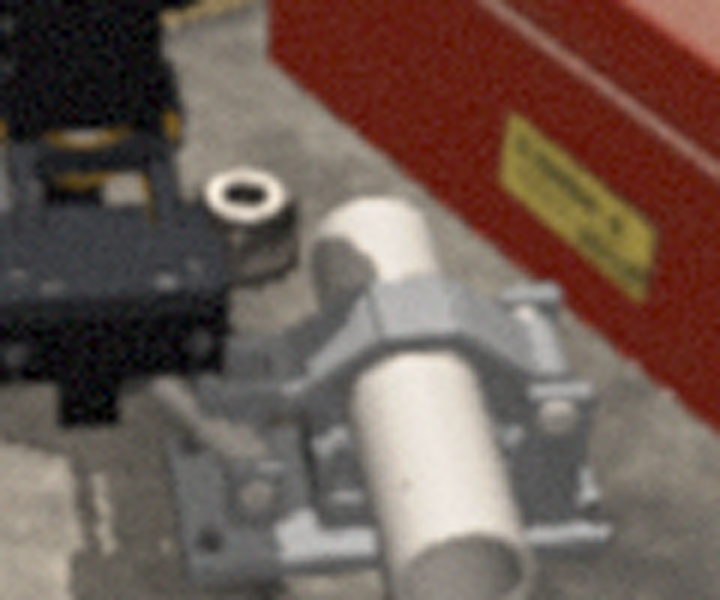

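The picture shows the bolt shank rising at about 45° (px (205,415)) and the cover closed. I'll continue the swing to just outside the slot.

Request:
servo_tool:
  commands:
    - [[1, 4.6, -0.4, -4, 0, 0, 0], [1, 9.5, -0.8, -7.6, 0, 0, 0], [1, 14.7, -0.8, -10.9, 0, 0, 0], [1, 20.1, -0.8, -13.8, 0, 0, 0], [1, 25.7, -0.8, -16.3, 0, 0, 0]]

```text
time_s: 15.9
tcp_pos: [0.5089, 0.1348, 0.1043]
ee_rot: [[0.921, -0.39, -0.003], [-0.39, -0.921, -0.002], [-0.002, 0.003, -1.0]]
wrist_force: [-1.3, -0.6, -7.7]
gripper_width: 0.5
gripper_force: 30.0
```

Run:
```python
from h import *
from station import r
T,R=st(r.sense())
```

```text
T [-87.4  -1.  104.3] grasp [-87.4  -1.  112.3] alpha -0.002 F [-1.  -1.  -7.7] w 43.5 15.9 j [ 32.5  20.4 -23.1   0.  -46.7  34.5]
[[ 1.    -0.001 -0.002]
 [-0.001 -1.    -0.003]
 [-0.002  0.003 -1.   ]]
```

Request:
servo_tool:
  commands:
    - [[1, 5.8, -0.4, -2.3, 0, 0, 0], [1, 11.7, -0.4, -4.3, 0, 0, 0], [1, 17.7, -0.4, -5.7, 0, 0, 0], [1, 23.8, -0.4, -6.4, 0, 0, 0], [1, 29.9, -0.4, -6.8, 0, 0, 0]]

```text
time_s: 16.4
tcp_pos: [0.5369, 0.1237, 0.1111]
ee_rot: [[0.921, -0.39, -0.002], [-0.39, -0.921, -0.002], [-0.001, 0.002, -1.0]]
wrist_force: [-4.0, 0.5, -6.0]
gripper_width: 0.498
gripper_force: 30.0
```

Request:
servo_tool:
  commands:
    - [[1, 0, 0, 0, 0, 0, 0], [1, 0, 0, 0, 0, 0, 0], [1, 0, 0, 0, 0, 0, 0], [1, 0, 0, 0, 0, 0, 0], [1, 0, 0, 0, 0, 0, 0]]

```text
time_s: 16.9
tcp_pos: [0.5372, 0.1241, 0.1115]
ee_rot: [[0.921, -0.389, -0.0], [-0.389, -0.921, -0.001], [0.0, 0.001, -1.0]]
wrist_force: [-0.3, -1.9, -7.6]
gripper_width: 0.499
gripper_force: 30.0
```

Run:
```python
from h import *
from station import r
T,R=st(r.sense())
```

```text
T [-57.1   0.2 111.5] grasp [-57.1   0.2 119.5] alpha 0.0 F [ 0.5 -1.8 -7.6] w 43.4 16.9 j [ 29.9  21.9 -19.4   0.1 -48.8  37.1]
[[ 1.    -0.     0.   ]
 [-0.    -1.    -0.001]
 [ 0.     0.001 -1.   ]]
```

Request:
servo_tool:
  commands:
    - [[1, 0, 0, 3, 0, 0, 0], [1, 0, 0, 6, 0, 0, 0], [1, 0, 0, 9, 0, 0, 0], [1, 0, 0, 12, 0, 0, 0], [1, 0, 0, 12.5, 0, 0, 0]]

```text
time_s: 17.4
tcp_pos: [0.5375, 0.1241, 0.0988]
ee_rot: [[0.921, -0.389, 0.0], [-0.389, -0.921, -0.001], [0.001, 0.001, -1.0]]
wrist_force: [-0.7, -0.4, -4.6]
gripper_width: 0.499
gripper_force: 30.0
```

Run:
```python
from h import *
from station import r
T,R=st(r.sense())
```

```text
T [-56.9   0.3  98.8] grasp [-56.9   0.3 106.8] alpha 0.001 F [-0.5 -0.7 -4.6] w 43.4 17.4 j [ 29.9  22.8 -20.1   0.1 -47.1  37.1]
[[ 1.    -0.     0.001]
 [-0.    -1.    -0.001]
 [ 0.001  0.001 -1.   ]]
```

Lowering smoothly with the spring force falling, so I push slightly further until it seats.

Request:
servo_tool:
  commands:
    - [[1, 0, 0, 1, 0, 0, 0], [1, 0, 0, 2, 0, 0, 0], [1, 0, 0, 3, 0, 0, 0], [1, 0, 0, 4, 0, 0, 0], [1, 0, 0, 4, 0, 0, 0]]

```text
time_s: 17.9
tcp_pos: [0.5386, 0.1247, 0.0979]
ee_rot: [[0.921, -0.388, 0.004], [-0.388, -0.921, 0.0], [0.003, -0.001, -1.0]]
wrist_force: [-3.7, 0.3, 9.6]
gripper_width: 0.498
gripper_force: 30.0
```

Run:
```python
from h import *
from station import r
T,R=st(r.sense())
```

```text
T [-56.1   1.3  97.9] grasp [-56.1   1.3 105.9] alpha 0.003 F [-3.5 -1.2  9.6] w 43.3 17.9 j [ 29.9  22.9 -20.2   0.1 -46.8  37.1]
[[ 1.     0.001  0.003]
 [ 0.001 -1.     0.001]
 [ 0.003 -0.001 -1.   ]]
```

It met the seat after 13.6 mm of travel, with an upward reaction of 9.6 N. Releasing.

Request:
servo_tool:
  commands:
    - [[0, 0, 0, -3, 0, 0, 0], [0, 0, 0, -3, 0, 0, 0], [0, 0, 0, -3, 0, 0, 0], [0, 0, 0, -3, 0, 0, 0], [0, 0, 0, -3, 0, 0, 0]]

```text
time_s: 18.4
tcp_pos: [0.5371, 0.124, 0.0976]
ee_rot: [[0.921, -0.39, -0.001], [-0.39, -0.921, -0.001], [-0.0, 0.002, -1.0]]
wrist_force: [0.1, -0.4, 0.2]
gripper_width: 0.868
gripper_force: 0.0
```

Request:
servo_tool:
  commands:
    - [[0, 0, 0, -20, 0, 0, 0], [0, -20, 0, -60, 0, 0, 0], [0, -60, 0, -90, 0, 0, 0], [0, -100, 0, -100, 0, 0, 0], [0, -130, 0, -100, 0, 0, 0]]

```text
time_s: 18.9
tcp_pos: [0.4167, 0.1757, 0.1998]
ee_rot: [[0.921, -0.39, 0.003], [-0.39, -0.921, 0.002], [0.002, -0.003, -1.0]]
wrist_force: [-0.1, -0.2, -0.1]
gripper_width: 0.994
gripper_force: 0.0
```

Run:
```python
from h import *
from station import r
T,R=st(r.sense())
c=r.capture("scene");a=cv2.resize(c["pixels"][190:265,330:410],(400,375),interpolation=2)
k=r.capture("wrist");b=cv2.resize(k["pixels"],(400,300));pickle.dump((c,k),open("fin.pkl","wb"))
q=proj(k,c2w(P,[-.056,0,.1]))[0];x,y=int(q[0]),int(q[1]);print(q)
B=lambda f,z=0:c2w(P,[-.056-(.075+z)*np.sin(f),0,.03+(.075+z)*np.cos(f)])
print((proj(c,B(0))-[330,190])*5,(proj(c,B(0,.006))-[330,190])*5,(proj(c,B(.15))-[330,190])*5)
b=cv2.resize(k["pixels"][max(0,y-60):y+60,max(0,x-64):x+64],(400,375),interpolation=2)
cv2.imwrite("pics/fin.png",np.hstack([a,b])[:,:,::-1])
```

```text
T [-188.3    0.8  199.8] grasp [-188.3    0.8  207.8] alpha 0.002 F [-0.  -0.3 -0.1] w 86.5 18.9 j [ 43.6   6.7 -25.7   0.  -57.4  23.5]
[[ 1.    -0.001  0.002]
 [-0.001 -1.     0.003]
 [ 0.002 -0.003 -1.   ]]
[324.22072812  11.38263954]
[[ 51.91056127 168.62347801]] [[ 52.4415095  157.41801072]] [[ 25.21955357 171.81901281]]
```

View pics/fin.png

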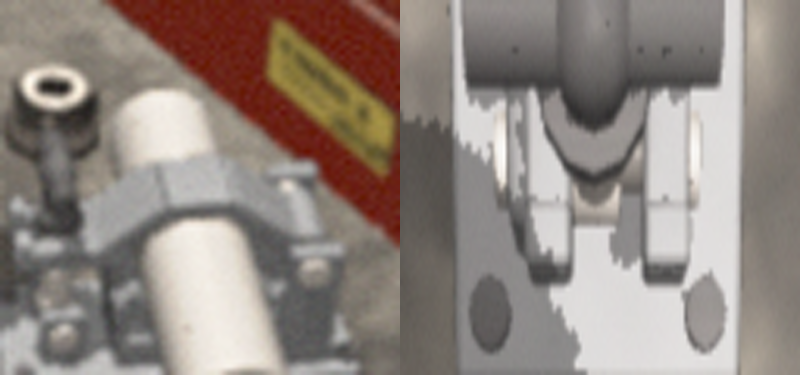

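```bash
python3 -c "
from station import r
print(r.finish_job())"
```

```text
the job is handed in; nothing more can be done
None
```

I handed the job in with the cover pressed home over the tube, the bolt upright with its collar seated behind the lips, and the arm clear; the station returned no verdict, and I viewed 11 pictures, one over the limit of 10.

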